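# Empty the insert bin of washed prints into the curing tray

## Robot

A 6-joint arm with a two-finger parallel gripper is mounted at the origin on the work surface. World frame = base frame: x ahead of the robot, y to its left, z up, the work surface at z = 0. Lengths are in m, angles in degrees, forces in N, time in s.
With the tool pointing down it reaches from about 0.35 to 0.725 m from the base axis. Payload 4.3 kg.
Tool frame: the origin (TCP) lies midway between the tips of the shut fingers; the grasp point (between the pads) lies 19 mm behind it (grasp_offset is the distance from the TCP to the grasp point, in m); z points along the fingers, y is the direction in which the jaws open and shut (so a half turn about z gives the same grasp; the last joint's range is limited). The gripper opens to 85 mm and grips with 20 to 120 N. Pads are 22 mm wide; open, the fingers measure 114 mm over their backs; the gripper's body (76 mm by 85 mm) begins 54 mm behind the grasp point. The pads swing forward as they close: fully open they stand 13 mm farther back than shut.
Start: joints at [-73.7, 21.618, 4.641, 73.018, 0, 83.68], TCP at [0.221, -0.531, 0.231] pointing down, gripper open.
Joint ranges: [-156.06, 156.06], [-48.1, 94.91], [-58.44, 69.94], [-101.28, 121.22], [-78.64, 73.56], [-180, 180]. Speed limits (degrees/s): [147.25, 147.25, 180, 180, 180, 180].

## Interface

Orientations are given as [roll, pitch, yaw] about the fixed x, y, z axes, in that order (R = Rz(yaw) Ry(pitch) Rx(roll)).
In Python, from bench import get_state, read_camera, camera_model, hand_in, grasp_offset gives the robot as it stands. The module is installed in compiled form; this text tells all that it offers.
- The arm moves only by the shell command python3 -m handwheel 'ROWS'. ROWS is a JSON object of lists of equal length, an entry for each row: "slide": the shift along the tool's x, y, z in cm, a list of three; "turn": the turn, a rotation vector about the tool's x, y, z in degrees, a list of three; "hand": the opening, from 0 (shut) to 1 (fully open). In form: {"slide": [[tx, ty, tz], ...], "turn": [[wx, wy, wz], ...], "hand": [hand, ...]}. A call has 1 to 20 rows; each row is the pose to reach, as a shift and turn from the pose commanded when the call began, along the tool's axes at that moment; what a row does not reach only later rows make up. A row lasts 1/12 s, in which the tool goes at most 41.7 mm and 7.16 degrees, less where a joint would pass 70% of its speed; a pose out of reach is approached as far as the arm can. A call with a gripper value outside its range is refused whole. The fingers move at their own pace and stop on an object; the grip force is fixed at half the most. Time passes only in rows, so rows that repeat a pose let the fingers close. It gives the time, the measured TCP pose, the force and the opening at its end, in the units of the state.
- get_state(): the state, without advancing time (a new reading comes with each control period).
- read_camera(name): name is "scene" or "top" or "wrist"; returns (picture, depth): 400x640x3 uint8, red, green, blue; 400x640 float32, m along the optical axis (not along the pixel's ray), 0 where there is no reading.
- camera_model(name): a dict with "fov_y" (degrees; the focal length in pixels is half the picture's height over the tangent of half this angle, whatever the lens; pixels are square), "cx", "cy" (the principal point, pixels), "rvec" (rotation vector, rad) and "tvec" (3), from world to camera coordinates, as OpenCV has them. Camera axes: x right, y down, z forward; pixel columns grow to the right and rows downward; lengths in m; the calibration is good to about 2 mm. The wrist camera is an equidistant fisheye: a pixel r from the principal point sees the ray r / f radians off the axis. A picture is of the moment at which its call begins: read the wrist's pose just before it. camera_model takes no time and is no camera call; for the wrist camera it gives the pose at the moment of the call.
- hand_in(): hands the job in, once; it reports no verdict.
The state is a dict: "time": time; "joint_positions": joint angles; "qvel": joint speeds; "tau": joint torques, N m; "eef_pos": TCP position; "orientation": TCP orientation; "ft_force": force on the tool from outside, world axes, zero at the start; "ft_torque": the same for the moment, N m; "finger_gap": opening from 0.0 (shut) to 1.0 (fully open).
Only numpy, scipy, OpenCV 4.12 (cv2) and the standard library are available. Lean on these libraries where they do the work, as an engineer would, in place of code of your own. Each camera call takes 0.05 s, during which the arm holds its last target. There are 200 camera calls.

## Task

One of the three insert bins in the metal caddy holds washed but uncured oval pads. Lift that bin straight up out of its snug pocket, leaving the caddy, the other two bins and everything else on the bench where they are, and tip all three pads into the steel curing tray from low down so that they slide in rather than drop; they are still tacky, so nothing of the robot may touch them. Then put the empty bin straight back down into its pocket and press it until it sits fully home and level on the pocket floor, front and back, and let go.

Things in the scene. Friction and masses are not known exactly. Their poses are not given: they have to be found in the camera images.
- caddy: Loose organiser frame of bare aluminium sheet, 1.6 kg, 122 mm (x) by 277 mm (y), on the bench. Three pockets in a row along its y, centres at y = -91, 0, +91 mm. Origin at bench height, under the centre of the middle bin; z up; +x, the tab side (back), faces the robot roughly, -x (front) faces away. Walls and dividers: 4 mm thick, 54 mm high above the bench; the front edge flares outwards up to 60 mm.
- caddy_floor (a point): Top of the caddy's 4 mm base plate in the middle pocket, on which bins stand when home (caddy axes). Each pocket leaves a bin 1.5 mm free on either side in y; fore and aft a bin rests against the front wall, with 6 mm behind it for the spring leaf.
- leaf_mid (a point): Contact point of the middle pocket's spring leaf, at the back, 37 mm above the bench (one per pocket; caddy axes). It presses a bin forwards with about 7 N and yields 3.5 mm; its slanted top (to 58 mm) takes 10 to 14 N to push past. A bin then slides up or down with 3 to 6 N, never by its own weight. Pushed at the tab it tends to rock; pressed on its empty floor or ramp it goes down level to a firm stop.
- pads_bin_center (a point): Centre of the white plastic bin holding the three oval pads, 30 mm above its underside. Axes: x to its back (the tab, robot side), y across, z up to the mouth. The three bins are alike: 108 mm in x, 84 mm in y, about 80 to 160 g, walls and floor 3 mm thick, 60 mm high; the lower 8 mm of sides and front are bevelled 3 to 6 mm. When home this point is 34 mm above the caddy's origin, at x = 0 within 1 mm.
- pads_bin_tab (a point): Where to pinch that bin: the middle of its upright pull tab at the back, 84 mm above the bin's underside and 49 mm behind its centre (same axes as the bin). The tab is 10 mm thick in the bin's x, 44 mm wide in y and stands from 60 to 105 mm above the underside, with a 14 mm thick, 4 mm high bead on top.
- pads_bin_lip (a point): Middle of that bin's front pouring lip, 53 mm before its centre, 42 mm above its underside (bin axes). The front is a scoop: a ramp rises at 37 degrees from the floor's middle (x = 0) to the lip. The pads are slippery (friction about 0.3) and slide out over the lip when the bin's top is tipped forwards (to its -x) by 65 to 80 degrees.
- rafts_bin_center (a point): Centre (30 mm above the underside) of the like bin that holds a clump of rectangular spiky support rafts; it stays in its pocket.
- empty_bin_center (a point): Centre (30 mm above the underside) of the like bin that is empty; it stays in its pocket.
- pad0_center (a point): Centre of an oval black printed pad, 62 by 36 by 9 mm plus ribs, 24 g, slippery; its z is its thickness. At the start the three pads lie stacked flat on the floor of their bin, up to about 32 mm above the bin's underside.
- pad1_center (a point): Centre of the second of the three like pads.
- pad2_center (a point): Centre of the third of the three like pads.
- tray: Shallow open steel curing tray fixed on the bench, outside 250 mm (x) by 215 mm (y), rim 22 mm high, walls 3 mm, floor 3 mm above the bench. Origin: under its centre, at the height of the bench.
- scraper: Bystander: scraper 240 mm long lying on the bench between caddy and robot, origin under its middle. Leave it.
- brush: Bystander: brush 190 mm long lying on the bench between tray and robot, origin under its middle. Leave it.
- resin_bottle: Bystander: resin bottle, 76 mm across and 190 mm high, behind the work area, origin under its centre. Leave it.
- jar: Bystander: jar, 72 mm across and 85 mm high, behind the work area, origin under its centre. Leave it.
- mix_cup: Bystander: mixing cup, 76 mm across and 85 mm high, behind the work area, origin under its centre. Leave it.
Things that resemble listed ones, but are neither listed nor needed, are in the scene too. What is shaped like the part that bears pads_bin_center but green or pink is not meant.

How it is judged:
By the outcome, as a careful person would: the job done as asked, in the order asked, and still so for the second after the job is handed in, with the robot touching nothing.
It also fails if it takes over 58 s, if anything falls off the work surface, if the arm or the gripper's body presses on something with over 40 N, if the wrist force passes 120 N, or if a joint passes its speed limit or range.

## Working session

There is one attempt and no reset: what is moved stays moved. The work goes in short steps, Python scripts to look and compute and a shell command to move; the robot and the scene stay as the last step left them, time stands still between calls to the robot, and variables do not carry over. Pictures are saved under pics/ and viewed, about 8 in all and at most 12, crops included, and the job is handed in when it is done.

```bash
mkdir -p pics; ls; cat > h.py <<'E'
import numpy as np, cv2
from bench import *
from scipy.spatial.transform import Rotation as R
def snap(n):
    m=camera_model(n); p,d=read_camera(n); return p,d,m
def pts(d,m):
    f=200/np.tan(np.radians(m['fov_y']/2)); v,u=np.mgrid[:400,:640]
    P=np.dstack([(u-m['cx'])/f*d,(v-m['cy'])/f*d,d]).reshape(-1,3)
    Rm=R.from_rotvec(np.ravel(m['rvec'])).as_matrix()
    return ((P-np.ravel(m['tvec']))@Rm).reshape(400,640,3)
E
python3 - <<'E'
from h import *
for n in('scene','top'):
    p,d,m=snap(n); print(n,m,d.min(),d.max(),(d==0).mean())
    cv2.imwrite(f'pics/{n}0.png',p[...,::-1]); np.savez(f'{n}0.npz',p=p,d=d,X=pts(d,m))
s=get_state(); print(s,grasp_offset)
E
```

```text
pics
scene {'fov_y': 55.23284377275288, 'cx': 318.8458258863757, 'cy': 201.1484163184314, 'rvec': array([ 2.21352696,  0.63725268, -0.26852724]), 'tvec': array([-0.4188685 , -0.19104383,  1.35316721])} 0.0 3.9142263 0.00417578125
top {'fov_y': 51.111040829011955, 'cx': 323.73349897364557, 'cy': 199.70973887074612, 'rvec': array([ 2.19954857, -2.17407399,  0.11574974]), 'tvec': array([-0.10409233,  0.55270002,  1.11812183])} 0.0 2.0044162 0.0040859375
{'time': 0.1, 'joint_positions': array([-7.36975614e+01,  2.16605415e+01,  4.56896030e+00,  7.30171812e+01,
       -1.97959843e-03,  8.36792526e+01]), 'qvel': array([-0.05722882, -0.04821509,  0.17714293, -0.04222543, -0.04350198,
        0.00601025]), 'tau': array([ 1.77195147e-03, -4.64696074e+01,  2.70581460e+01,  1.20314030e-02,
       -6.86139879e-05,  1.20219048e-05]), 'eef_pos': array([ 0.22100256, -0.53018707,  0.23041509]), 'orientation': array([-1.79891681e+02, -1.00065464e-02,  2.26231784e+01]), 'ft_force': array([-0.87752374,  0.59253397, -0.25507669]), 'ft_torque': array([-0.00381919,  0.0215227 ,  0.00550855]), 'finger_gap': 1.0000517626449121} 0.0187
```

View pics/scene0.png

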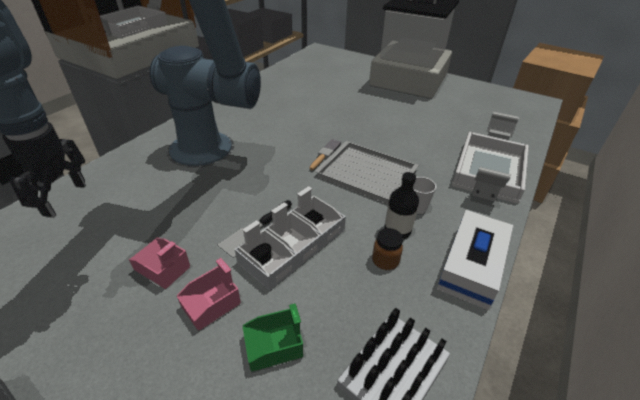

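View pics/top0.png

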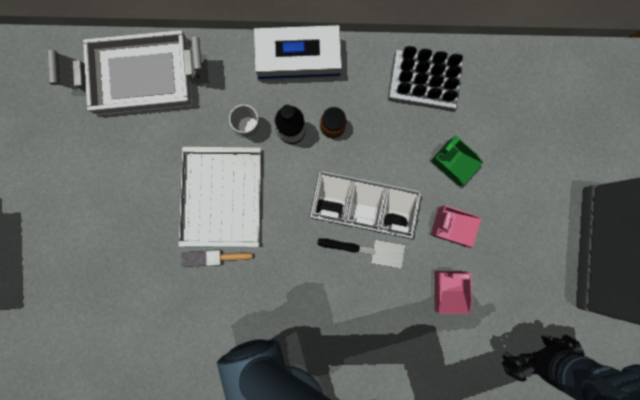

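The top view shows the caddy at about (366,205), the tray at (221,197), and the scraper and brush on the robot side. The candidate bins are left (330,200), middle (366,207) and right (400,212). Left and right both hold something black, and the middle looks empty. The green and pink bins outside the caddy aren't meant. I'll enlarge both views to tell the two black contents apart.

```bash
python3 - <<'E'
from h import *
t=np.load('top0.npz');s=np.load('scene0.npz')
a=cv2.resize(t['p'][165:245,305:430],None,fx=6,fy=6,interpolation=cv2.INTER_CUBIC)[:300*2]
b=cv2.resize(s['p'][180:290,215:355],(750,589),interpolation=cv2.INTER_CUBIC)
def br(x): return (255*(x/255.)**0.5).astype(np.uint8)
c=np.vstack([cv2.resize(br(a),(450,288)),cv2.resize(br(b),(450,312))])
cv2.imwrite('pics/crop1.png',c[...,::-1])
X=t['X']
for u,v in[(330,190),(328,210),(366,195),(366,215),(400,200),(398,221),(221,197),(290,120),(320,215)]: print(u,v,X[v,u].round(4))
# caddy: points 0.045..0.065
M=((X[...,2]>0.045)&(X[...,2]<0.075)); M[:, :300]=0;M[:,430:]=0;M[:160]=0;M[245:]=0
P=X[M];print(len(P));r=cv2.minAreaRect((P[:,:2]*1000).astype(np.float32));print(r)
# tabs
M=(X[...,2]>0.085); M[:, :300]=0;M[:,430:]=0;M[:160]=0;M[245:]=0
n,l,st,c=cv2.connectedComponentsWithStats(M.astype(np.uint8))
for i in range(1,n):
    q=X[l==i]; print(st[i],q.mean(0).round(4),q.min(0).round(4),q.max(0).round(4))
# tray
M=((X[...,2]>0.012)&(X[...,2]<0.03)); M[:, :172]=0;M[:,270:]=0;M[:140]=0;M[250:]=0
print(cv2.minAreaRect((X[M][:,:2]*1000).astype(np.float32)))
E
```

```text
330 190 [ 0.5811 -0.1146  0.0222]
328 210 [ 0.5263 -0.1098  0.0181]
366 195 [ 0.5683 -0.2133  0.0251]
366 215 [ 0.5143 -0.2156  0.0071]
400 200 [ 0.5552 -0.3058  0.0301]
398 221 [ 0.4976 -0.2986  0.0371]
221 197 [0.5596 0.1865 0.0045]
290 120 [ 0.7367 -0.0105  0.1599]
320 215 [ 0.5115 -0.0878  0.0343]
1491
((541.6411743164062, -207.9580841064453), (277.1990966796875, 126.14302825927734), 79.00352478027344)
[326 161   1   1   1] [ 0.4556 -0.0756  1.1633] [ 0.4556 -0.0756  1.1633] [ 0.4556 -0.0756  1.1633]
[311 162   1   1   1] [ 0.4556 -0.0756  1.1633] [ 0.4556 -0.0756  1.1633] [ 0.4556 -0.0756  1.1633]
[384 167   1   1   1] [ 0.4556 -0.0756  1.1633] [ 0.4556 -0.0756  1.1633] [ 0.4556 -0.0756  1.1633]
[404 172   1   1   1] [ 0.4556 -0.0756  1.1633] [ 0.4556 -0.0756  1.1633] [ 0.4556 -0.0756  1.1633]
[333 174   1   1   1] [ 0.4556 -0.0756  1.1633] [ 0.4556 -0.0756  1.1633] [ 0.4556 -0.0756  1.1633]
[352 174   1   1   1] [ 0.4556 -0.0756  1.1633] [ 0.4556 -0.0756  1.1633] [ 0.4556 -0.0756  1.1633]
[307 176   1   1   1] [ 0.4556 -0.0756  1.1633] [ 0.4556 -0.0756  1.1633] [ 0.4556 -0.0756
[... 3310 characters left out ...]
[390 224  19   9 103] [ 0.4779 -0.2871  0.1085] [ 0.4674 -0.3105  0.0924] [ 0.4872 -0.2662  0.1131]
[381 234   1   1   1] [ 0.4556 -0.0756  1.1633] [ 0.4556 -0.0756  1.1633] [ 0.4556 -0.0756  1.1633]
[389 234   1   1   1] [ 0.4556 -0.0756  1.1633] [ 0.4556 -0.0756  1.1633] [ 0.4556 -0.0756  1.1633]
[407 237   1   1   1] [ 0.4556 -0.0756  1.1633] [ 0.4556 -0.0756  1.1633] [ 0.4556 -0.0756  1.1633]
[388 240   1   1   1] [ 0.4556 -0.0756  1.1633] [ 0.4556 -0.0756  1.1633] [ 0.4556 -0.0756  1.1633]
[401 243   1   1   1] [ 0.4556 -0.0756  1.1633] [ 0.4556 -0.0756  1.1633] [ 0.4556 -0.0756  1.1633]
((562.0499877929688, 186.7191162109375), (216.97628784179688, 273.2191162109375), 89.97640991210938)
```

View pics/crop1.png

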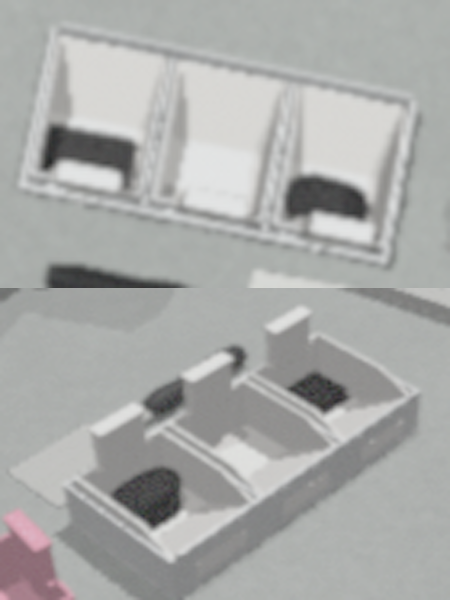

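The right bin in the top view (400,212; scene (260,255)) holds stacked rounded oval pads with their top at z≈37 mm, which matches the expected 36 mm. The left bin's clump is rectangular (rafts) and the middle bin is empty, so the right bin, at world y≈-0.29, is the one meant. Next I'll refine the tab, caddy and tray poses.

```bash
cat >> h.py <<'E'
def pose(s=None):
    s=s or get_state(); return np.array(s['eef_pos']),R.from_euler('xyz',s['orientation'],degrees=True)
def delta(p,r,s=None):
    """slide cm, turn deg from the measured pose to TCP p, rotation r"""
    p0,r0=pose(s); return (r0.inv().apply(np.array(p)-p0)*100).round(2),np.degrees((r0.inv()*r).as_rotvec()).round(2)
def caddyR(yaw): return R.from_euler('z',yaw,degrees=True)
E
python3 - <<'E'
from h import *
for n in('top','scene'):
    z=np.load(n+'0.npz');X=z['X']; m=camera_model(n)
    Rm=R.from_rotvec(m['rvec']).as_matrix(); print(n,'cam',(-Rm.T@m['tvec']).round(3))
    T=[]
    for c in[(.4779,-.2871),(.4952,-.198),(.512,-.109)]:
        M=(np.hypot(X[...,0]-c[0],X[...,1]-c[1])<.035)&(X[...,2]>.100)&(X[...,2]<.118)
        q=X[M]; r=cv2.minAreaRect((q[:,:2]*1000).astype(np.float32)); T.append(r[0])
        print('tab',len(q),np.median(q,0).round(4),np.round(r[0],1),np.round(r[1],1),round(r[2],1))
    d=np.subtract(T[2],T[0]);print('yaw of row',np.degrees(np.arctan2(d[1],d[0])),np.hypot(*d))
X=np.load('top0.npz')['X']
M=(X[...,2]>.012)&(X[...,2]<.03)&(X[...,1]>.06)&(X[...,1]<.31)&(X[...,0]>.42)&(X[...,0]<.71)
q=X[M];print('tray',np.percentile(q,[0.5,99.5],axis=0).round(4)); 
for lo,hi in((.08,.15),(.15,.22),(.22,.29)):
    k=(q[:,1]>lo)&(q[:,1]<hi);print(lo,np.percentile(q[k,0],[2,98]).round(4))
for lo,hi in((.45,.52),(.52,.6),(.6,.68)):
    k=(q[:,0]>lo)&(q[:,0]<hi);print(lo,np.percentile(q[k,1],[2,98]).round(4))
E
```

```text
top cam [ 0.456 -0.076  1.163]
tab 99 [ 0.4774 -0.2876  0.1091] [ 477.5 -288.4] [44.4 13.9] 79.9
tab 94 [ 0.4952 -0.1983  0.1094] [ 495.2 -198.9] [43.5 13.6] 79.6
tab 94 [ 0.5129 -0.1097  0.1095] [ 512.4 -109.8] [43.1 13.5] 79.0
yaw of row 78.95202661726894 181.93544004731598
scene cam [ 0.948 -0.76   0.753]
tab 98 [ 0.4801 -0.2925  0.1066] [ 479.  -289.8] [44.4 15.1] 73.1
tab 82 [ 0.4969 -0.2016  0.1065] [ 495.1 -201.3] [44.  15.8] 80.3
tab 73 [ 0.514  -0.116   0.1063] [ 513.7 -112.8] [43.9 16.2] 78.7
yaw of row 78.91744470801376 180.3812675930202
tray [[0.4256 0.0787 0.0125]
 [0.6973 0.294  0.0272]]
0.08 [0.4258 0.6972]
0.15 [0.4276 0.6966]
0.22 [0.4269 0.6956]
0.45 [0.0786 0.2931]
0.52 [0.0788 0.2942]
0.6 [0.0789 0.2937]
```

```bash
python3 -m handwheel '{"slide":[[1,-0.4,0],[3,-1.1,0],[6,-2.3,0],[9,-3.4,0.3],[12,-4.6,0.6],[15,-5.7,0.9],[18,-6.9,1.2],[21,-8,1.5],[24,-9.2,1.8],[27,-10.3,2.1],[29.5,-11.3,2.4],[31.5,-12,2.7],[32.6,-12.5,3],[33.1,-12.7,3],[33.1,-12.7,3],[33.1,-12.7,3]],"turn":[[0,0,-1],[0,0,-4],[0,0,-9],[0,0,-14],[0,0,-19],[0,0,-24],[0,0,-29],[0,0,-34],[0,0,-39],[0,0,-44],[0,0,-48],[0,0,-52],[0,0,-55],[0,0,-56.4],[0,0,-56.4],[0,0,-56.4]],"hand":[1,1,1,1,1,1,1,1,1,1,1,1,1,1,1,1]}'; python3 - <<'E'
from h import *
s=get_state();print(s['joint_positions'],s['ft_force'])
p,d,m=snap('wrist');print(m,pose())
cv2.imwrite('pics/w1.png',p[...,::-1]);np.savez('w1.npz',p=p,d=d)
E
```

```text
time: 1.43
eef_pos: [0.4776, -0.2861, 0.2013]
orientation: [-180.0, 0.0, 79.0]
ft_force: [-1.1, -0.5, -0.4]
finger_gap: 1.0
[-3.74358354e+01  2.00376225e+01 -2.12158906e+00  6.78552049e+01
 -2.36695334e-02  6.35658070e+01] [-1.05638929 -0.48224716 -0.4368509 ]
{'fov_y': 65.70646984690485, 'cx': 316.8762961240599, 'cy': 192.6304918717308, 'rvec': array([-2.83444192,  0.27179194,  0.04175556]), 'tvec': array([-0.52332649, -0.21146266,  0.29529224])} (array([ 0.47743392, -0.28657244,  0.20143245]), Rotation.from_matrix(array([[ 1.91659129e-01,  9.81461521e-01, -2.46179358e-04],
                            [ 9.81461470e-01, -1.91659210e-01, -3.61399749e-04],
                            [-4.01882489e-04, -1.72349993e-04, -9.99999904e-01]])))
```

View pics/w1.png

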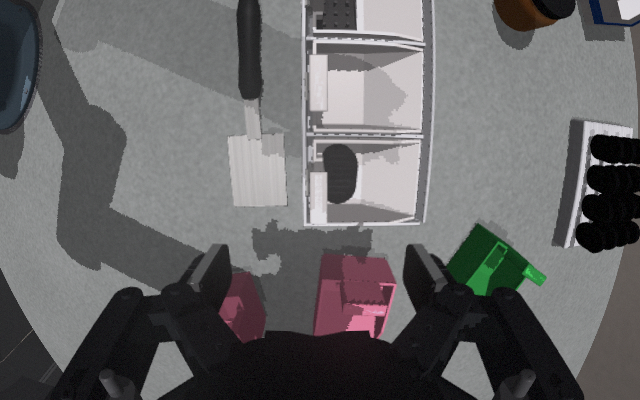

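The wrist view shows the pads bin's tab at (319,198) with the black ovals behind it at (340,172). The scraper is at left, and the fingers sit symmetrically about x≈316. I'll locate the tab from the wrist camera's depth.

```bash
cat >> h.py <<'E'
def wpts(d,m):
    f=200/np.tan(np.radians(m['fov_y']/2)); v,u=np.mgrid[:400,:640]
    a,b=u-m['cx'],v-m['cy']; r=np.hypot(a,b)+1e-9; t=np.tan(np.minimum(r/f,1.4))/r
    P=np.dstack([a*t*d,b*t*d,d]).reshape(-1,3)
    Rm=R.from_rotvec(np.ravel(m['rvec'])).as_matrix()
    return ((P-np.ravel(m['tvec']))@Rm).reshape(400,640,3)
E
python3 - <<'E'
from h import *
p0,r0=pose();m=camera_model('wrist');z=np.load('w1.npz');X=wpts(z['d'],m)
for c in[(.4775,-.288),(.4952,-.198)]:
    M=(np.hypot(X[...,0]-c[0],X[...,1]-c[1])<.035)&(X[...,2]>.103)&(X[...,2]<.115)
    q=X[M];r=cv2.minAreaRect((q[:,:2]*1000).astype(np.float32));print('tab',len(q),np.median(q,0).round(4),np.round(r,1) if 0 else r)
M=(X[...,2]>.05)&(X[...,2]<.057)&(X[...,1]>-.4)&(X[...,1]<-.2)&(X[...,0]<.7)&(X[...,0]>.4)
q=X[M];B=R.from_euler('z',-11,degrees=True).inv().apply(q-[.4775,-.288,0]);print('walls in bin-ish axes rel tab',np.percentile(B,[1,99],axis=0).round(4))
for h in(.2,.088-.0187): print(h)
E
```

```text
tab 899 [ 0.4782 -0.2882  0.1086] ((478.1060485839844, -289.2178039550781), (43.668121337890625, 13.15404987335205), 78.7172622680664)
tab 1075 [ 0.4951 -0.2008  0.1087] ((495.1185607910156, -200.6322479248047), (43.118507385253906, 13.60261344909668), 79.15554809570312)
walls in bin-ish axes rel tab [[-0.0142 -0.1093  0.0502]
 [ 0.1076  0.1055  0.0569]]
0.2
0.0693
```

```bash
python3 -m handwheel '{"slide":[[-0.1,0,1],[-0.2,0,3],[-0.2,0,5],[-0.2,0,7],[-0.2,0,9],[-0.2,0,11],[-0.2,0,12.3],[-0.2,0,13.1],[-0.2,0,13.2],[-0.2,0,13.2]],"turn":[[0,0,0],[0,0,0],[0,0,0],[0,0,0],[0,0,0],[0,0,0],[0,0,0],[0,0,0],[0,0,0],[0,0,0]],"hand":[1,1,1,1,1,1,1,1,1,1]}'; python3 - <<'E'
from h import *
s=get_state();print(s['eef_pos'],s['ft_force'])
E
python3 -m handwheel '{"slide":[[0,0,0],[0,0,0],[0,0,0],[0,0,0],[0,0,0],[0,0,0],[0,0,0],[0,0,0],[0,0,0],[0,0,0]],"turn":[[0,0,0],[0,0,0],[0,0,0],[0,0,0],[0,0,0],[0,0,0],[0,0,0],[0,0,0],[0,0,0],[0,0,0]],"hand":[0.6,0.4,0.3,0.2,0.1,0,0,0,0,0]}'
```

```text
time: 2.32
eef_pos: [0.4769, -0.2885, 0.069]
orientation: [-180.0, -0.0, 79.0]
ft_force: [0.0, 0.9, -0.9]
finger_gap: 1.002
[ 0.47686908 -0.28850283  0.06898013] [ 0.01379442  0.94883043 -0.86342807]
time: 3.15
eef_pos: [0.4781, -0.2884, 0.0697]
orientation: [179.9, 0.0, 79.0]
ft_force: [1.3, 1.0, 2.8]
finger_gap: 0.134
```

Gripped: the 0.134 opening is about 11 mm, which matches the tab. I'll save the pose and lift straight up.

```bash
python3 - <<'E'
from h import *
s=get_state();np.savez('grasp.npz',p=s['eef_pos'],o=s['orientation']);print(s['eef_pos'],s['orientation'])
E
python3 -m handwheel '{"slide":[[0,0,-0.2],[0,0,-0.5],[0,0,-0.9],[0,0,-1.4],[0,0,-2],[0,0,-2.6],[0,0,-3.2],[0,0,-3.8],[0,0,-4.4],[0,0,-5],[0,0,-5.6],[0,0,-6.3],[0,0,-7.2],[0,0,-8.4],[0,0,-10],[0,0,-11.5],[0,0,-13],[0,0,-14],[0,0,-14.7],[0,0,-15]],"turn":[[0,0,0],[0,0,0],[0,0,0],[0,0,0],[0,0,0],[0,0,0],[0,0,0],[0,0,0],[0,0,0],[0,0,0],[0,0,0],[0,0,0],[0,0,0],[0,0,0],[0,0,0],[0,0,0],[0,0,0],[0,0,0],[0,0,0],[0,0,0]],"hand":[0,0,0,0,0,0,0,0,0,0,0,0,0,0,0,0,0,0,0,0]}'; python3 - <<'E'
from h import *
p,d,m=snap('wrist');q,e,n=snap('top')
cv2.imwrite('pics/lift.png',np.hstack([cv2.resize(p[:,150:500],(400,457)),cv2.resize(q[150:260,300:430],(400,457))])[...,::-1])
E
```

```text
[ 0.47810165 -0.28844321  0.06970194] [1.79923011e+02 1.47431604e-02 7.90292617e+01]
time: 4.82
eef_pos: [0.4779, -0.2886, 0.2207]
orientation: [179.9, 0.1, 79.0]
ft_force: [0.9, -0.5, -2.4]
finger_gap: 0.135
```

View pics/lift.png

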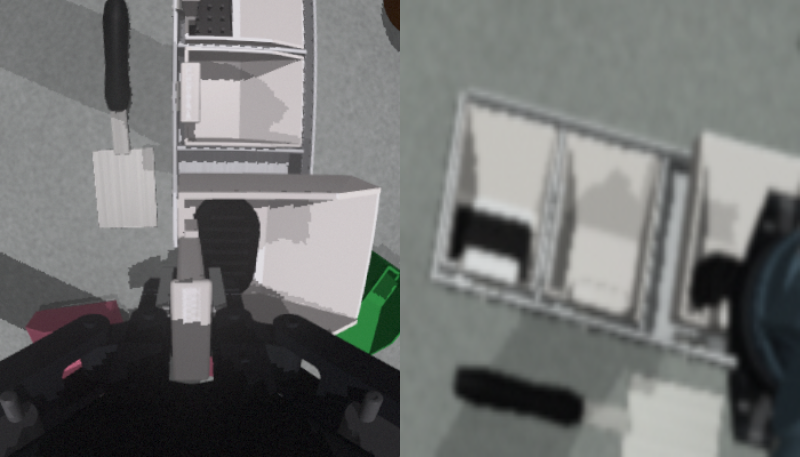

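The bin is out and upright with the pads stacked at (225,240) in the left half. The caddy and the other bins haven't moved. I'll carry it over the caddy towards the tray, turning so that the lip faces the robot.

```bash
python3 -m handwheel '{"slide":[[0.2,0,0],[0.7,0,0],[1.4,0.1,0],[2.4,0.1,0],[3.6,0.2,0],[4.8,0.3,0],[6,0.3,0],[7.2,0.4,0],[8.4,0.5,0],[9.6,0.5,0],[10.8,0.6,0],[12,0.7,0],[13.2,0.7,0],[14.4,0.8,0],[15.6,0.9,0],[16.8,1,0],[18,1,0],[19.2,1.1,0],[20.4,1.2,0],[21.6,1.2,0]],"turn":[[0,0,-1],[0,0,-3],[0,0,-6],[0,0,-10],[0,0,-15],[0,0,-20],[0,0,-25],[0,0,-30],[0,0,-35],[0,0,-40],[0,0,-45],[0,0,-50],[0,0,-55],[0,0,-60],[0,0,-65],[0,0,-70],[0,0,-75],[0,0,-80],[0,0,-85],[0,0,-90]],"hand":[0,0,0,0,0,0,0,0,0,0,0,0,0,0,0,0,0,0,0,0]}'; python3 - <<'E'
from h import *
L=192;
print(delta([.60,.19,.22],R.from_euler('xyz',[180,0,L+90],degrees=True)),get_state()['joint_positions'].round(1))
E
```

```text
time: 6.58
eef_pos: [0.53, -0.0776, 0.2182]
orientation: [180.0, -0.1, 169.3]
ft_force: [-0.2, 0.1, -3.7]
finger_gap: 0.136
(array([-1.92, 27.6 , -0.19]), array([ 1.0000e-01, -7.0000e-02, -1.1268e+02])) [-15.1  17.3  -3.4  69.3  -0.   -4.4]
```

```bash
python3 -m handwheel '{"slide":[[-0.1,1.2,0],[-0.2,2.5,0],[-0.3,3.8,0],[-0.4,5.1,0],[-0.5,6.5,0],[-0.6,8,0],[-0.7,9.5,0],[-0.8,11,0],[-0.9,12.5,0],[-1,14,0],[-1.1,15.5,0],[-1.2,17,0],[-1.3,18.5,0],[-1.4,20,0],[-1.5,21.5,0],[-1.6,23,0],[-1.7,24.5,0],[-1.8,26,0],[-1.9,27,-0.1],[-1.9,27.6,-0.2]],"turn":[[0,0,-5],[0,0,-10],[0,0,-16],[0,0,-22],[0,0,-28],[0,0,-34],[0,0,-40],[0,0,-46],[0,0,-52],[0,0,-58],[0,0,-64],[0,0,-70],[0,0,-76],[0,0,-82],[0,0,-88],[0,0,-94],[0,0,-100],[0,0,-106],[0,0,-110],[0,0,-112.7]],"hand":[0,0,0,0,0,0,0,0,0,0,0,0,0,0,0,0,0,0,0,0]}'; cat > pour.py <<'E'
from h import *
import sys
def tcp(th,lip,L=192):
    a=np.radians(th); l=np.radians(L); f=np.array([np.cos(l),np.sin(l),0]);u=np.array([0,0,1.])
    p=np.array(lip)+.102*(-np.cos(a)*f+np.sin(a)*u)+.0237*(np.sin(a)*f+np.cos(a)*u)
    return p,R.from_euler('xyz',[180,0,L+90],degrees=True)*R.from_euler('x',th,degrees=True)
s=get_state();print(s['time'],s['eef_pos'].round(4),s['orientation'].round(1),s['joint_positions'].round(1))
for a in sys.argv[1:]:
    th,x,y,z=map(float,a.split(',')); p,r=tcp(th,[x,y,z]); print(a,p.round(3),*delta(p,r))
E
python3 pour.py 0,.5,.17,.2 20,.55,.18,.12 40,.59,.19,.05 40,.59,.19,.035 55,.59,.19,.03 65,.59,.19,.03 75,.59,.19,.03
```

```text
time: 8.25
eef_pos: [0.6012, 0.1903, 0.2197]
orientation: [179.9, 0.0, -78.0]
ft_force: [0.3, -0.2, -2.2]
finger_gap: 0.135
8.25 [0.6012 0.1903 0.2197] [179.9   0.  -78. ] [ 11.8  28.7  13.8  75.3   0.  -90.2]
0,.5,.17,.2 [0.6   0.191 0.224] [-0.12  0.12 -0.4 ] [0.12 0.03 0.02]
20,.55,.18,.12 [0.636 0.198 0.177] [-0.06 -3.56  4.25] [2.012e+01 3.000e-02 1.000e-02]
40,.59,.19,.05 [0.652 0.203 0.134] [-0.2  -5.21  8.59] [4.012e+01 3.000e-02 1.000e-02]
40,.59,.19,.035 [0.652 0.203 0.119] [-0.2  -5.21 10.09] [4.012e+01 3.000e-02 1.000e-02]
55,.59,.19,.03 [0.628 0.198 0.127] [-0.2  -2.83  9.25] [5.512e+01 3.000e-02 0.000e+00]
65,.59,.19,.03 [0.611 0.194 0.132] [-0.2  -1.08  8.73] [6.512e+01 3.000e-02 0.000e+00]
75,.59,.19,.03 [0.593 0.191 0.135] [-0.2   0.73  8.51] [ 7.512e+01  3.000e-02 -0.000e+00]
```

```bash
python3 -m handwheel '{"slide":[[0,-0.1,0.3],[0,-0.4,0.9],[0,-0.8,1.6],[0,-1.1,2.3],[0,-1.4,3],[0,-1.7,3.6],[0,-2,4.2],[0,-2.2,4.9],[0,-2.5,5.5],[0,-2.7,6.2],[0,-3,6.9],[0,-3.2,7.5],[0,-3.4,8.2],[0,-3.5,8.6],[0,-3.4,8.9],[0,-3.1,9.1],[0,-2.8,9.2],[0,-2.4,9.3],[0,-2.1,9.4],[0,-2.1,9.4]],"turn":[[2,0,0],[5,0,0],[8,0,0],[11,0,0],[14,0,0],[17,0,0],[20,0,0],[23,0,0],[26,0,0],[29,0,0],[32,0,0],[35,0,0],[38,0,0],[40,0,0],[42,0,0],[44,0,0],[46,0,0],[48,0,0],[50,0,0],[50,0,0]],"hand":[0,0,0,0,0,0,0,0,0,0,0,0,0,0,0,0,0,0,0,0]}'; python3 pour.py 55,.575,.187,.03 60,.575,.187,.03 65,.575,.187,.03 70,.575,.187,.03 75,.575,.187,.03;  python3 - <<'E'
from h import *
p,d,m=snap('wrist');q,e,n=snap('scene')
cv2.imwrite('pics/pour1.png',np.hstack([cv2.resize(p[:,100:550],(400,356)),cv2.resize(q[90:245,290:464],(400,356))])[...,::-1])
E
```

```text
time: 9.92
eef_pos: [0.6176, 0.1924, 0.1225]
orientation: [-130.4, -0.0, -78.2]
ft_force: [-1.1, 0.1, -3.1]
finger_gap: 0.137
9.9167 [0.6176 0.1924 0.1225] [-130.4   -0.   -78.2] [ 11.7  11.5 -58.  -29.1   0.1 -90.1]
55,.575,.187,.03 [0.613 0.195 0.127] [-0.35 -0.11 -0.58] [ 5.43 -0.2  -0.13]
60,.575,.187,.03 [0.605 0.193 0.13 ] [-0.35  0.22 -1.43] [10.43 -0.21 -0.12]
65,.575,.187,.03 [0.596 0.191 0.132] [-0.35  0.62 -2.25] [15.43 -0.21 -0.11]
70,.575,.187,.03 [0.587 0.19  0.134] [-0.34  1.09 -3.04] [20.43 -0.22 -0.1 ]
75,.575,.187,.03 [0.578 0.188 0.135] [-0.34  1.62 -3.77] [25.43 -0.22 -0.09]
```

View pics/pour1.png

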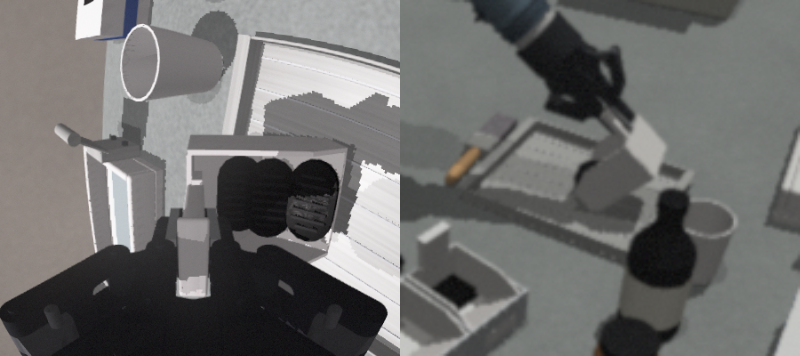

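The wrist view shows the three pads fanned out on the ramp up to the lip, still inside the bin. The cup is at (165,60), outward of the tray. j3 is at -58°, right at its limit, so I'll fit the arm's plane geometry to see how far outward the pour has to move.

```bash
cat > fk.py <<'E'
import numpy as np
# x,y,z,j1,j2,j3,j4 recorded (j5=0)
D=np.array([[.22100,-.53019,.23042,-73.698,21.661,4.569,73.017],[.47743,-.28657,.20143,-37.436,20.038,-2.122,67.855],
[.53,-.0776,.2182,-15.1,17.3,-3.4,69.3],[.6012,.1903,.2197,11.8,28.7,13.8,75.3],[.6176,.1924,.1225,11.7,11.5,-58,-29.1]])
from scipy.optimize import least_squares
def fk(v,j2,j3,j4):
    r0,h,L2,a2,L3,a3,d=v; q=np.radians
    A=a2-q(j2); B=a3-q(j2-j3); C=-q(j2-j3+j4)
    return r0+L2*np.cos(A)+L3*np.cos(B)+d*np.cos(C), h+L2*np.sin(A)+L3*np.sin(B)+d*np.sin(C)
def res(v):
    j1=np.radians(D[:,3]); r=D[:,0]*np.cos(j1)+D[:,1]*np.sin(j1)
    R_,Z=fk(v,*D[:,4:].T); return np.r_[(R_-r)*1000,(Z-D[:,2])*1000, .02*(v-v0)/[.1,.1,.1,1,.1,1,.1]]
v0=np.array([0,.2,.33,1.57,.33,0.,.25])
best=min((least_squares(res,[0.0,.2,.33,a,.33,b,.25]) for a in(1.2,1.57,1.9) for b in(-.5,0,.5,1)),key=lambda s:s.cost)
v=best.x
if __name__=='__main__':
    print(v.round(3),best.fun.round(2)); j=np.radians(D[:,3]);print('lateral',(-D[:,0]*np.sin(j)+D[:,1]*np.cos(j)).round(4))
    # IK for pour: given pitch p=90-th, r, z
    for th in(50,60,65,70,75):
        for r in(.60,.62,.64,.66,.68,.70):
          o=[]
          for z in(.13,.16):
            p=90-th
            s=least_squares(lambda j:np.array(fk(v,j[0],j[1],p-j[0]+j[1]))-[r,z],[30,-40],x_scale=10)
            o+=[s.x.round(0),round(p-s.x[0]+s.x[1]),round(s.cost,6)]
          print(th,r,o)
E
python3 fk.py
```

```text
[0.012 0.244 0.502 1.589 0.385 0.196 0.444] [-0.15 -0.17  0.21  0.1   0.   -0.16 -0.01  0.12  0.05 -0.01  0.    0.01
  0.03  0.    0.01  0.    0.04]
lateral [0.0633 0.0627 0.0631 0.0633 0.0632]
50 0.6 [array([  6., -63.]), -30, np.float64(0.0), array([  2., -61.]), -23, np.float64(0.0)]
50 0.62 [array([  8., -61.]), -29, np.float64(0.0), array([  4., -58.]), -22, np.float64(0.0)]
50 0.64 [array([ 10., -58.]), -29, np.float64(0.0), array([  6., -56.]), -22, np.float64(0.0)]
50 0.66 [array([ 12., -56.]), -28, np.float64(0.0), array([  8., -53.]), -22, np.float64(0.0)]
50 0.68 [array([ 14., -53.]), -27, np.float64(0.0), array([ 10., -51.]), -21, np.float64(0.0)]
50 0.7 [array([ 16., -50.]), -26, np.float64(0.0), array([ 12., -48.]), -20, np.float64(0.0)]
60 0.6 [array([ 16., -74.]), -60, np.float64(0.0), array([  9., -72.]), -50, np.float64(0.0)]
60 0.62 [array([ 17., -71.]), -58, np.float64(0.0), array([ 10., -69.]), -49, np.float64(0.0)]
60 0.64 [array([ 18., -69.]), -57, np.float64(0.0), array([ 12., -67.]), -49, np.float64(0.0)]
60 0.66 [array([ 19., -66.]), -55, np.float64(0.0), ar
[... 1242 characters left out ...]
 -70.]), -77, np.float64(0.0)]
70 0.7 [array([ 34., -68.]), -81, np.float64(0.0), array([ 27., -67.]), -74, np.float64(0.0)]
75 0.6 [array([ 55., -86.]), -126, np.float64(0.0), array([ 43., -86.]), -114, np.float64(0.0)]
75 0.62 [array([ 50., -82.]), -118, np.float64(0.0), array([ 40., -82.]), -107, np.float64(0.0)]
75 0.64 [array([ 47., -79.]), -111, np.float64(0.0), array([ 38., -79.]), -102, np.float64(0.0)]
75 0.66 [array([ 45., -76.]), -105, np.float64(0.0), array([ 37., -76.]), -97, np.float64(0.0)]
75 0.68 [array([ 43., -73.]), -101, np.float64(0.0), array([ 36., -72.]), -93, np.float64(0.0)]
75 0.7 [array([ 42., -70.]), -97, np.float64(0.0), array([ 35., -69.]), -90, np.float64(0.0)]
```

The fit is within 0.2 mm and shows that pouring straight at the robot would fold the elbow past its range. The tool has to swing sideways through j5 instead, so I'll search pour directions with a full kinematic model. The wrist offset `e` is unknown, so I'll bracket it.

```bash
cat > ik.py <<'E'
from fk import v
from h import *
from scipy.optimize import least_squares
M=np.array([[0,0,1],[0,1,0],[-1,0,0.]])
LO=np.array([-156.06,-48.1,-58.44,-101.28,-78.64,-180]);HI=np.array([156.06,94.91,69.94,121.22,73.56,180])
def FK(j,e,s5=1):
    r0,h,L2,a2,L3,a3,d=v;q=np.radians
    A=a2-q(j[1]);B=a3-q(j[1]-j[2]);P=j[1]-j[2]+j[3]
    R1=R.from_euler('z',j[0],degrees=True);RP=R1*R.from_euler('y',P,degrees=True);R5=RP*R.from_euler('z',s5*j[4],degrees=True)
    p=R1.apply([r0+L2*np.cos(A)+L3*np.cos(B),.0631,h+L2*np.sin(A)+L3*np.sin(B)])+RP.apply([e,0,0])+R5.apply([d-e,0,0])
    return p,R5*R.from_euler('x',j[5],degrees=True)*R.from_matrix(M)
def IK(p,r,e,seed,s5=1):
    f=lambda j:np.r_[(FK(j,e,s5)[0]-p)*10,(FK(j,e,s5)[1].inv()*r).as_rotvec()]
    s=least_squares(f,seed,x_scale=10); return s.x,np.abs(s.fun).max()
E
python3 - <<'E'
from ik import *
from pour import tcp
for e in(0,.1):
  for L in(122,132,142,152,232,242,252,262):
    s=np.array([11.7,28,10,72,0,-90.]);s[5]=90+11.7-L
    o=[]
    for th in(0,15,30,45,55,65,75):
        p,r=tcp(th,[.57,.19,.03+.12*max(0,1-th/45)],L); s,c=IK(p,r,e,s)
        m=np.minimum(s-LO,HI-s).min()
        o.append((th,round(m),round(c,4)))
    print(e,L,o,s.round(0))
E
```

```text
10.0167 [0.6203 0.1929 0.125 ] [-130.3   -0.   -78.3] [ 11.7  11.5 -57.6 -28.8   0.1 -90.1]
0 122 [(0, 53, np.float64(0.0)), (15, 57, np.float64(0.0)), (30, 49, np.float64(0.0)), (45, 34, np.float64(0.0)), (55, 25, np.float64(0.0)), (65, 18, np.float64(0.0)), (75, 14, np.float64(0.0))] [ 52.  53. -10.  79. -65.  55.]
0 132 [(0, 51, np.float64(0.0)), (15, 56, np.float64(0.0)), (30, 44, np.float64(0.0)), (45, 34, np.float64(0.0)), (55, 24, np.float64(0.0)), (65, 15, np.float64(0.0)), (75, 8, np.float64(0.0))] [ 54.  49. -22.  58. -71.  40.]
0 142 [(0, 50, np.float64(0.0)), (15, 55, np.float64(0.0)), (30, 41, np.float64(0.0)), (45, 30, np.float64(0.0)), (55, 24, np.float64(0.0)), (65, 14, np.float64(0.0)), (75, 4, np.float64(0.0))] [ 55.  45. -34.  24. -75.  13.]
0 152 [(0, 49, np.float64(0.0)), (15, 55, np.float64(0.0)), (30, 37, np.float64(0.0)), (45, 23, np.float64(0.0)), (55, 17, np.float64(0.0)), (65, 14, np.float64(0.0)), (75, 5, np.float64(0.0))] [ 55.  42. -46. -21. -74. -25.]
0 232 [(0, 48, np.float64(0.0)), (15, 50, np.float64(0.0)), (30, 33, np.float64(0.0)), (45, 15, np.floa
[... 1980 characters left out ...]
242 [(0, 47, np.float64(0.0)), (15, 42, np.float64(0.0)), (30, 36, np.float64(0.0)), (45, 22, np.float64(0.0)), (55, 16, np.float64(0.0)), (65, 11, np.float64(0.0)), (75, 0, np.float64(0.0))] [ -22.   31.  -51.  -13.   74. -158.]
0.1 252 [(0, 38, np.float64(0.0)), (15, 32, np.float64(0.0)), (30, 25, np.float64(0.0)), (45, 17, np.float64(0.0)), (55, 10, np.float64(0.0)), (65, 1, np.float64(0.0)), (75, -16, np.float64(0.0))] [ -22.   37.  -33.   35.   74. -196.]
0.1 262 [(0, 29, np.float64(0.0)), (15, 21, np.float64(0.0)), (30, 13, np.float64(0.0)), (45, 2, np.float64(0.0)), (55, -7, np.float64(0.0)), (65, -21, np.float64(0.0)), (75, -42, np.float64(0.0))] [ -21.   46.  -17.   68.   70. -222.]
```

```bash
python3 - <<'E'
from ik import *
s=open('pour.py').read().split('\n')
from pour import tcp
A=tcp(25,[.57,.187,.14],192);B=tcp(25,[.56,.155,.14],115)
print('A',delta(*A)); 
r=A[1].inv(); print('B from A',r.apply(B[0]-A[0])*100,np.degrees((r*B[1]).as_rotvec()),r.apply([0,0,1]))
for e in(0,.1):
  sd=np.array([11.7,28,10,72,0,-90.])
  for L in(192,172,152,132,115):
    k=(192-L)/77; p,rr=tcp(25,np.array([.57,.187,.14])*(1-k)+k*np.array([.56,.155,.14]),L); sd,c=IK(p,rr,e,sd)
  for L in (115,105):
   q=sd
   for th,z in((25,.14),(35,.1),(45,.06),(55,.03),(65,.03),(72,.03),(76,.03)):
    p,rr=tcp(th,[.56,.155,z],L);q,c=IK(p,rr,e,q);print(e,L,th,q.round(0),np.minimum(q-LO,HI-q).min().round(1),round(c,4))
E
```

```text
10.0167 [0.6203 0.1929 0.125 ] [-130.3   -0.   -78.3] [ 11.7  11.5 -57.6 -28.8   0.1 -90.1]
A (array([-0.48, -8.14, -2.71]), array([-24.7 ,  -0.17,  -0.19]))
B from A [10.95363404  7.27945275 -3.39446456] [-8.58284768e-16  3.25416062e+01  6.97856996e+01] [ 0.         -0.42261826 -0.90630779]
0 115 25 [ 20.  23.  -4.  61. -25.  -6.] 53.8 0.0
0 115 35 [ 28.  26.  -9.  57. -35.   3.] 43.7 0.0
0 115 45 [ 35.  32. -12.  55. -44.  14.] 34.5 0.0
0 115 55 [ 41.  40. -13.  59. -52.  26.] 26.7 0.0
0 115 65 [ 46.  46. -11.  70. -58.  42.] 20.7 0.0
0 115 72 [ 48.  52.  -9.  80. -61.  55.] 17.9 0.0
0 115 76 [ 50.  55.  -7.  87. -62.  62.] 16.8 0.0
0 105 25 [ 20.  25.  -1.  67. -25.   5.] 53.7 0.0
0 105 35 [ 27.  29.  -4.  65. -34.  15.] 44.5 0.0
0 105 45 [ 34.  36.  -5.  67. -42.  26.] 36.6 0.0
0 105 55 [ 39.  44.  -3.  73. -48.  38.] 30.3 0.0
0 105 65 [ 43.  51.   1.  85. -53.  52.] 25.8 0.0
0 105 72 [ 46.  57.   4.  95. -55.  63.] 23.8 0.0
0 105 76 [ 47.  60.   6. 100. -56.  69.] 20.8 0.0
0.1 115 25 [ 15.  22.  -4.  60. -25. -11.] 54.0 0.0
0.1 115 35 [ 22.  24.  -9.  54. -35.  -4.] 43.7 0.0
0.1 115 45 [ 28.  29. -12.  51. -45.   4.] 33.7 0.0
0.1 115 55 [ 33.  36. -12.  53. -54.  14.] 24.5 0.0
0.1 115 65 [ 38.  43.  -8.  64. -62.  28.] 16.5 0.0
0.1 115 72 [ 40.  50.  -4.  76. -67.  42.] 12.1 0.0
0.1 115 76 [ 42.  54.  -1.  84. -68.  51.] 10.2 0.0
0.1 105 25 [ 15.  24.  -1.  66. -25.   1.] 53.6 0.0
0.1 105 35 [ 22.  28.  -3.  63. -35.   8.] 43.9 0.0
0.1 105 45 [ 27.  34.  -4.  64. -44.  17.] 35.0 0.0
0.1 105 55 [ 32.  42.  -1.  70. -51.  29.] 27.2 0.0
0.1 105 65 [ 36.  50.   5.  83. -58.  43.] 21.1 0.0
0.1 105 72 [ 39.  57.  10.  94. -61.  55.] 18.0 0.0
0.1 105 76 [ 40.  61.  13. 102. -62.  62.] 16.8 0.0
```

```bash
python3 -m handwheel '{"slide":[[0,-0.3,-0.2],[0,-0.9,-0.4],[-0.1,-1.6,-0.6],[-0.1,-2.4,-0.8],[-0.1,-3.2,-1],[-0.2,-4,-1.3],[-0.2,-4.8,-1.6],[-0.3,-5.6,-1.9],[-0.3,-6.4,-2.2],[-0.4,-7.2,-2.5],[-0.4,-7.8,-2.6],[-0.4,-8.1,-2.7],[-0.4,-8.1,-2.7]],"turn":[[-1,0,0],[-3,0,0],[-5,0,0],[-7.5,0,0],[-10,0,0],[-12.5,0,0],[-15,0,0],[-17.5,0,0],[-20,0,0],[-22,0,0],[-24,0,0],[-25,0,0],[-25,0,0]],"hand":[0,0,0,0,0,0,0,0,0,0,0,0,0]}'
python3 -m handwheel '{"slide":[[0.2,0.1,0],[0.6,0.4,-0.2],[1.2,0.8,-0.4],[1.9,1.3,-0.6],[2.6,1.7,-0.8],[3.3,2.2,-1],[4,2.7,-1.2],[4.7,3.1,-1.4],[5.4,3.6,-1.7],[6.1,4.1,-1.9],[6.8,4.5,-2.1],[7.5,5,-2.3],[8.2,5.5,-2.5],[8.9,5.9,-2.8],[9.6,6.4,-3],[10.2,6.8,-3.2],[10.7,7.1,-3.3],[10.9,7.3,-3.4],[10.9,7.3,-3.4]],"turn":[[0,0.7,1.4],[0,2,4],[0,4,8],[0,6,13],[0,8,17],[0,10,21.5],[0,12,26],[0,14,30],[0,16,34],[0,18,39],[0,20,43],[0,22,47],[0,24,51.5],[0,26,56],[0,28,60],[0,30,64],[0,31.5,67.5],[0,32.5,69.8],[0,32.5,69.8]],"hand":[0,0,0,0,0,0,0,0,0,0,0,0,0,0,0,0,0,0,0]}'
python3 - <<'E'
from ik import *
from pour import tcp
for th,z in((25,.14),(35,.1),(45,.06),(52,.03),(60,.03),(68,.03),(75,.03)): print(th,*delta(*tcp(th,[.56,.155,z],115)))
s=get_state();j=s['joint_positions']
for e in(0,.05,.1):
  for s5 in(1,-1): print(e,s5,(FK(j,e,s5)[0]-s['eef_pos']).round(4))
E
```

```text
time: 11.1
eef_pos: [0.6551, 0.204, 0.2102]
orientation: [-154.8, -0.0, -78.3]
ft_force: [0.5, -0.3, -1.2]
finger_gap: 0.136
time: 12.68
eef_pos: [0.5956, 0.0803, 0.2066]
orientation: [-155.1, 0.0, -155.3]
ft_force: [-0.1, 0.3, -1.6]
finger_gap: 0.135
12.6833 [0.5956 0.0803 0.2066] [-155.1    0.  -155.3] [ 13.9  21.5  -3.6  59.9 -24.5 -11.8]
25 [0.07 0.12 0.17] [ 0.05 -0.12 -0.31]
35 [0.08 2.37 2.06] [10.05 -0.14 -0.3 ]
45 [0.09 4.92 4.07] [20.05 -0.17 -0.28]
52 [0.1  6.95 5.77] [27.05 -0.19 -0.27]
60 [0.1  7.97 4.72] [35.05 -0.21 -0.26]
68 [0.11 9.12 3.82] [43.05 -0.23 -0.25]
75 [ 0.12 10.22  3.18] [50.05 -0.24 -0.24]
0 1 [ 0.0123 -0.0542  0.0125]
0 -1 [-0.0763  0.3032  0.0125]
0.05 1 [ 0.0077 -0.034   0.008 ]
0.05 -1 [-0.0709  0.2832  0.008 ]
0.1 1 [ 0.0031 -0.0138  0.0035]
0.1 -1 [-0.0656  0.2632  0.0035]
```

```bash
python3 - <<'E'
from ik import *
from pour import tcp
j=get_state()['joint_positions']
for th,z in((25,.14),(35,.1),(45,.06),(52,.03),(60,.03),(68,.03),(72,.03),(75,.03),(78,.03)):
    j,c=IK(*tcp(th,[.56,.155,z],115),.134,j);print(th,j.round(0),np.minimum(j-LO,HI-j).min().round(1),round(c,4))
E
python3 -m handwheel '{"slide":[[0,0.2,0.1],[0,0.6,0.5],[0,1.1,0.9],[0,1.7,1.5],[0,2.4,2],[0,3,2.5],[0,3.6,3],[0,4.2,3.5],[0,4.9,4],[0,5.5,4.5],[0,6.1,5],[0,6.6,5.5],[0,6.9,5.7],[0.1,7,5.7]],"turn":[[1,0,0],[3,0,0],[5,0,0],[7.5,0,0],[10,0,0],[12.5,0,0],[15,0,0],[17.5,0,0],[20,0,0],[22,0,0],[24,0,0],[26,0,0],[27,0,0],[27,0,0]],"hand":[0,0,0,0,0,0,0,0,0,0,0,0,0,0]}'; python3 - <<'E'
from h import *
from pour import tcp
for th in(52,56,60,64,68,72,75): print(th,*delta(*tcp(th,[.56,.155,.03],115)))
E
```

```text
12.6833 [0.5956 0.0803 0.2066] [-155.1    0.  -155.3] [ 13.9  21.5  -3.6  59.9 -24.5 -11.8]
25 [ 14.  21.  -4.  59. -25. -12.] 54.1 0.0
35 [ 20.  23.  -9.  54. -35.  -6.] 43.8 0.0
45 [ 25.  28. -13.  50. -45.   1.] 33.6 0.0
52 [ 29.  33. -14.  49. -52.   7.] 26.8 0.0
60 [ 33.  38. -11.  55. -59.  15.] 19.5 0.0
68 [ 36.  44.  -6.  65. -66.  27.] 13.1 0.0
72 [ 37.  48.  -3.  72. -68.  35.] 10.3 0.0
75 [ 38.  51.  -0.  79. -70.  42.] 8.6 0.0
78 [ 39.  55.   3.  87. -72.  50.] 7.1 0.0
time: 13.85
eef_pos: [0.5769, 0.1165, 0.1237]
orientation: [-128.0, -0.1, -155.2]
ft_force: [-0.7, 0.1, -2.2]
finger_gap: 0.132
13.85 [0.5769 0.1165 0.1237] [-1.280e+02 -1.000e-01 -1.552e+02] [ 29.3  33.3 -12.4  50.2 -51.7   7.2]
52 [-0.1  -0.23  0.09] [ 0.04 -0.21  0.01]
56 [-0.09 -0.04 -0.62] [ 4.04 -0.21  0.02]
60 [-0.09  0.2  -1.31] [ 8.04 -0.21  0.03]
64 [-0.09  0.49 -1.98] [12.04 -0.2   0.03]
68 [-0.09  0.82 -2.63] [16.04 -0.2   0.04]
72 [-0.08  1.2  -3.26] [20.04 -0.2   0.05]
75 [-0.08  1.51 -3.71] [23.04 -0.2   0.05]
```

```bash
python3 -m handwheel '{"slide":[[0,-0.1,-0.3],[0,0,-0.6],[0,0.1,-1],[0,0.2,-1.3],[0,0.3,-1.5],[0,0.4,-1.7],[0,0.5,-2],[0,0.5,-2],[0,0.6,-2.2],[0,0.7,-2.4],[0,0.8,-2.6],[0,0.8,-2.6],[0,0.9,-2.8],[0,1,-2.9],[0,1.1,-3.1],[0,1.2,-3.3],[0,1.3,-3.4],[0,1.4,-3.5],[0,1.5,-3.7],[0,1.5,-3.7]],"turn":[[2,0,0],[4,0,0],[6,0,0],[8,0,0],[9,0,0],[10.5,0,0],[12,0,0],[12,0,0],[13.5,0,0],[15,0,0],[16,0,0],[16,0,0],[17,0,0],[18,0,0],[19,0,0],[20,0,0],[21,0,0],[22,0,0],[23,0,0],[23,0,0]],"hand":[0,0,0,0,0,0,0,0,0,0,0,0,0,0,0,0,0,0,0,0]}'; python3 - <<'E'
from h import *
s=get_state();print(s['joint_positions'].round(1),s['ft_force'])
p,d,m=snap('wrist');q,e,n=snap('scene');t,_,_=snap('top')
cv2.imwrite('pics/pour2.png',np.hstack([cv2.resize(p[:,50:600],(380,276)),cv2.resize(q[100:215,290:448],(380,276))])[...,::-1])
cv2.imwrite('pics/pour2.png',np.vstack([np.hstack([cv2.resize(p[:,50:600],(380,276)),cv2.resize(q[100:215,290:448],(380,276))]),np.hstack([cv2.resize(t[135:260,165:337],(380,276)),np.zeros((276,380,3),np.uint8)])])[...,::-1])
E
```

```text
time: 15.52
eef_pos: [0.562, 0.1505, 0.136]
orientation: [-105.1, -0.0, -155.3]
ft_force: [-1.0, -0.0, -1.8]
finger_gap: 0.133
[ 38.1  51.9   2.1  81.1 -69.9  42.6] [-0.98081377 -0.01352668 -1.82636206]
```

View pics/pour2.png

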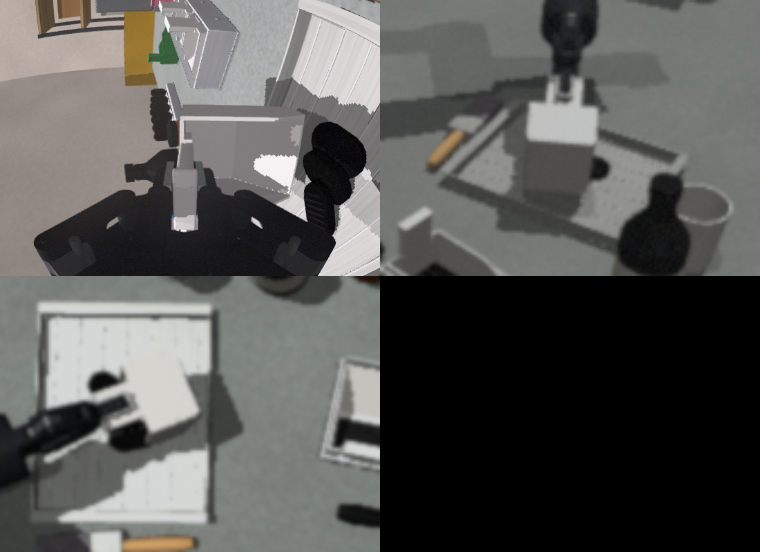

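All three pads are out. In the wrist view they lie in front of the lip at (335,145), (325,175) and (318,208) on the tray floor, and the bin is empty. I'll back the bin away from them and upwards, then level it.

```bash
python3 - <<'E'
from h import *
p,r=pose(); a=r.inv().apply(np.array([.0126,-.0273,.03]))*100
L=R.from_euler('xyz',[180,0,205],degrees=True)
print('U1',a.round(2)); print('U2',delta([.59,.04,.25],L))
E
```

```text
U1 [-0.01 -3.68  2.12]
U2 (array([  2.08, -13.85,   7.86]), array([-74.92,  -0.09,  -0.34]))
```

```bash
python3 -m handwheel '{"slide":[[0,-0.5,0.3],[0,-1.3,0.7],[0,-2.2,1.3],[0,-3,1.7],[0,-3.7,2.1],[0.1,-4.4,2.5],[0.2,-5.1,2.9],[0.4,-5.9,3.3],[0.6,-6.7,3.8],[0.7,-7.5,4.2],[0.9,-8.3,4.7],[1,-9.1,5.2],[1.2,-9.9,5.6],[1.4,-10.7,6.1],[1.6,-11.5,6.5],[1.7,-12.3,7],[1.9,-13,7.4],[2,-13.5,7.7],[2.1,-13.8,7.9],[2.1,-13.8,7.9]],"turn":[[0,0,0],[0,0,0],[0,0,0],[0,0,0],[-1,0,0],[-4,0,0],[-9,0,0],[-14,0,0],[-20,0,0],[-26,0,0],[-32,0,0],[-38,0,0],[-44,0,0],[-50,0,0],[-56,0,0],[-62,0,0],[-67,0,0],[-71,0,0],[-74,0,-0.3],[-75,0,-0.3]],"hand":[0,0,0,0,0,0,0,0,0,0,0,0,0,0,0,0,0,0,0,0]}'; python3 - <<'E'
from h import *
g=np.load('grasp.npz');r=R.from_euler('xyz',g['o'],degrees=True);s=get_state()
print(delta(g['p']+[0,0,.15],r),s['joint_positions'].round(1),s['ft_force'].round(1))
t,_,_=snap('top');q,_,_=snap('scene');p,_,_=snap('wrist')
cv2.imwrite('pics/tray.png',np.vstack([np.hstack([cv2.resize(t[135:260,165:337],(380,276)),cv2.resize(q[100:215,290:448],(380,276))]),np.hstack([cv2.resize(p[:,50:600],(380,276)),np.zeros((276,380,3),np.uint8)])])[...,::-1])
E
```

```text
time: 17.33
eef_pos: [0.5904, 0.0366, 0.2507]
orientation: [-179.9, -0.1, -155.2]
ft_force: [0.8, 0.2, -0.8]
finger_gap: 0.134
(array([ 23.81, -24.81,   3.15]), array([-1.3000e-01, -5.0000e-02,  1.2573e+02])) [ -2.5  23.5  10.3  76.8  -0.1 -27.3] [ 0.8  0.2 -0.8]
```

View pics/tray.png

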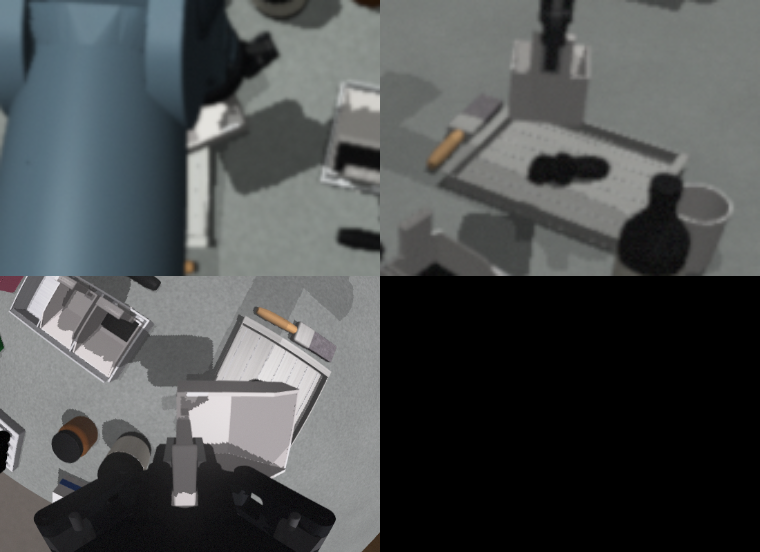

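The scene view shows three black pads lying in a row in the tray at (565,168), and the wrist view shows the bin empty and level. I'll return it above its pocket.

```bash
python3 -m handwheel '{"slide":[[0.4,-0.4,0],[1.2,-1.3,0],[2.5,-2.6,0],[3.9,-4,0],[5.3,-5.5,0],[6.7,-7,0],[8.1,-8.4,0],[9.5,-9.9,0],[10.9,-11.3,0],[12.3,-12.8,0],[13.7,-14.2,0],[15.1,-15.7,0],[16.5,-17.2,0],[17.9,-18.6,0],[19.2,-20,0],[20.5,-21.4,0],[21.7,-22.6,0],[22.7,-23.7,0],[23.5,-24.5,0],[23.8,-24.8,0]],"turn":[[0,0,2],[0,0,7],[0,0,13.5],[0,0,20.5],[0,0,27.5],[0,0,34.5],[0,0,41.5],[0,0,48.5],[0,0,55.5],[0,0,62.5],[0,0,69.5],[0,0,76.5],[0,0,83.5],[0,0,90.5],[0,0,97.5],[0,0,104],[0,0,110.5],[0,0,117],[0,0,122.5],[0,0,125.7]],"hand":[0,0,0,0,0,0,0,0,0,0,0,0,0,0,0,0,0,0,0,0]}'
python3 -m handwheel '{"slide":[[0,0,0],[0,0,0],[0,0,0]],"turn":[[0,0,0],[0,0,0],[0,0,0]],"hand":[0,0,0]}'
python3 - <<'E'
from h import *
g=np.load('grasp.npz');r=R.from_euler('xyz',g['o'],degrees=True);s=get_state()
p0,r0=pose()
print(delta(g['p']+[0,0,.06],r),s['joint_positions'].round(1),s['ft_force'].round(1))
p,d,m=snap('wrist');np.savez('back.npz',p=p,d=d);X=wpts(d,m);B=r0.inv().apply((X-p0).reshape(-1,3)).reshape(X.shape)
# bin rim points in tool frame: z 65.7-60 mm above TCP => tool z ~ +0.0057
k=(np.abs(B[...,2]-.006)<.006)&(np.abs(B[...,0])<.06)&(B[...,1]>-.03)&(B[...,1]<.12)
q=B[k];print(len(q),np.percentile(q,[1,50,99],axis=0).round(4)); A=np.c_[q[:,:2],np.ones(len(q))];print('plane',np.linalg.lstsq(A,q[:,2],rcond=None)[0])
# caddy walls (z~.054)
k=(X[...,2]>.045)&(X[...,2]<.062)&(X[...,0]>.4)&(X[...,0]<.65)&(X[...,1]<-.02)&(X[...,1]>-.4)
q=X[k];print('caddy',cv2.minAreaRect((q[:,:2]*1000).astype(np.float32)))
for c in[(.4952,-.2),(.5126,-.111)]:
    k=(np.hypot(X[...,0]-c[0],X[...,1]-c[1])<.035)&(X[...,2]>.103)&(X[...,2]<.115);print('tab',k.sum(),cv2.minAreaRect((X[k][:,:2]*1000).astype(np.float32)))
E
```

```text
time: 19.15
eef_pos: [0.4779, -0.2854, 0.2493]
orientation: [-179.8, 0.2, 79.0]
ft_force: [-0.1, -0.8, -1.8]
finger_gap: 0.135
time: 19.4
eef_pos: [0.4786, -0.284, 0.2495]
orientation: [-179.9, 0.1, 79.4]
ft_force: [0.0, 0.9, -1.2]
finger_gap: 0.134
(array([-0.43,  0.06, 11.98]), array([-0.22,  0.05,  0.39])) [-37.1  19.3   4.   74.8  -0.1  63.4] [ 0.   0.9 -1.2]
1594 [[ 0.0207 -0.0057  0.0007]
 [ 0.0395  0.0166  0.0067]
 [ 0.0416  0.0746  0.0117]]
plane [0.14375868 0.01927555 0.001098  ]
caddy ((539.647216796875, -220.6685028076172), (248.73062133789062, 127.71470642089844), 79.22354125976562)
tab 766 ((495.12725830078125, -199.4032440185547), (43.40232849121094, 14.402349472045898), 79.2478256225586)
tab 253 ((509.5184631347656, -124.7945556640625), (15.413015365600586, 13.653173446655273), 79.31390380859375)
```

```bash
python3 -m handwheel '{"slide":[[-0.4,0.1,1],[-0.4,0.1,3],[-0.4,0.1,5],[-0.4,0.1,7],[-0.4,0.1,9],[-0.4,0.1,10.5],[-0.4,0.1,11.5],[-0.4,0.1,11.9],[-0.4,0.1,11.9],[-0.4,0.1,11.9]],"turn":[[-0.2,0,0.4],[-0.2,0,0.4],[-0.2,0,0.4],[-0.2,0,0.4],[-0.2,0,0.4],[-0.2,0,0.4],[-0.2,0,0.4],[-0.2,0,0.4],[-0.2,0,0.4],[-0.2,0,0.4]],"hand":[0,0,0,0,0,0,0,0,0,0]}'
python3 - <<'E'
from h import *
g=np.load('grasp.npz');r=R.from_euler('xyz',g['o'],degrees=True)
print(*delta(g['p'],r)); 
E
```

```text
time: 20.28
eef_pos: [0.4789, -0.2895, 0.1313]
orientation: [179.9, 0.1, 78.9]
ft_force: [-0.7, -0.1, -2.9]
finger_gap: 0.138
[ 0.1  -0.12  6.16] [ 0.04  0.08 -0.15]
```

```bash
python3 -m handwheel '{"slide":[[0.1,-0.1,0.3],[0.1,-0.1,0.6],[0.1,-0.1,0.9],[0.1,-0.1,1.2],[0.1,-0.1,1.4]],"turn":[[0,0,0],[0,0,0],[0,0,0],[0,0,0],[0,0,0]],"hand":[0,0,0,0,0]}'
python3 -m handwheel '{"slide":[[0,0,0.2],[0,0,0.4],[0,0,0.6],[0,0,0.8],[0,0,1],[0,0,1]],"turn":[[0,0,0],[0,0,0],[0,0,0],[0,0,0],[0,0,0],[0,0,0]],"hand":[0,0,0,0,0,0]}'
python3 -m handwheel '{"slide":[[0,0,0.2],[0,0,0.4],[0,0,0.6],[0,0,0.8],[0,0,1],[0,0,1]],"turn":[[0,0,0],[0,0,0],[0,0,0],[0,0,0],[0,0,0],[0,0,0]],"hand":[0,0,0,0,0,0]}'
```

```text
time: 20.7
eef_pos: [0.4777, -0.2883, 0.1164]
orientation: [179.9, 0.1, 78.8]
ft_force: [1.2, -0.3, -1.6]
finger_gap: 0.136
time: 21.2
eef_pos: [0.4772, -0.2881, 0.1063]
orientation: [180.0, 0.1, 78.8]
ft_force: [-0.2, -0.1, -2.7]
finger_gap: 0.137
time: 21.7
eef_pos: [0.4778, -0.2885, 0.0967]
orientation: [179.9, 0.1, 78.8]
ft_force: [-0.6, -0.2, 1.5]
finger_gap: 0.136
```

```bash
python3 -m handwheel '{"slide":[[0,0,0.2],[0,0,0.4],[0,0,0.6],[0,0,0.8],[0,0,1],[0,0,1]],"turn":[[0,0,0],[0,0,0],[0,0,0],[0,0,0],[0,0,0],[0,0,0]],"hand":[0,0,0,0,0,0]}'
python3 -m handwheel '{"slide":[[0,0,0.2],[0,0,0.4],[0,0,0.6],[0,0,0.8],[0,0,1],[0,0,1]],"turn":[[0,0,0],[0,0,0],[0,0,0],[0,0,0],[0,0,0],[0,0,0]],"hand":[0,0,0,0,0,0]}'
```

```text
time: 22.2
eef_pos: [0.4779, -0.2883, 0.0861]
orientation: [179.9, 0.0, 78.9]
ft_force: [1.7, -0.5, -1.4]
finger_gap: 0.135
time: 22.7
eef_pos: [0.4779, -0.2884, 0.0762]
orientation: [179.9, 0.1, 78.8]
ft_force: [2.7, -1.3, -0.9]
finger_gap: 0.139
```

```bash
python3 -m handwheel '{"slide":[[0,0,0.1],[0,0,0.2],[0,0,0.3],[0,0,0.4],[0,0,0.5],[0,0,0.6],[0,0,0.65],[0,0,0.65]],"turn":[[0,0,0],[0,0,0],[0,0,0],[0,0,0],[0,0,0],[0,0,0],[0,0,0],[0,0,0]],"hand":[0,0,0,0,0,0,0,0]}'; python3 - <<'E'
from h import *
p0,r0=pose();p,d,m=snap('wrist');np.savez('ins.npz',p=p,d=d)
cv2.imwrite('pics/ins.png',p[:,100:550,::-1])
E
```

```text
time: 23.37
eef_pos: [0.4779, -0.2884, 0.0701]
orientation: [179.9, 0.1, 78.8]
ft_force: [1.4, -1.1, 0.6]
finger_gap: 0.131
```

View pics/ins.png

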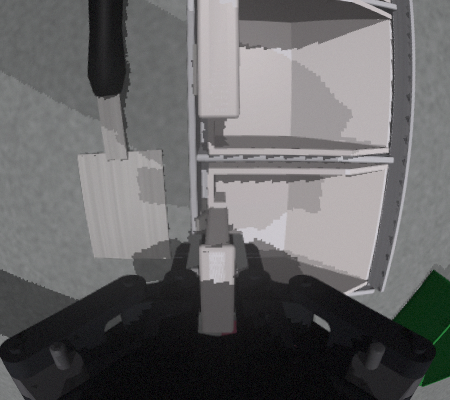

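The bin is down in its pocket, in line with its neighbour. I'll let go, rise and look before pressing.

```bash
python3 -m handwheel '{"slide":[[0,0,0],[0,0,0],[0,0,0],[0,0,0],[0,0,0],[0,0,0],[0,0,-1],[0,0,-3],[0,0,-5],[0,0,-7],[0,0,-9],[0,0,-11],[0,0,-12.5],[0,0,-13.2],[0,0,-13.2],[0,0,-13.2]],"turn":[[0,0,0],[0,0,0],[0,0,0],[0,0,0],[0,0,0],[0,0,0],[0,0,0],[0,0,0],[0,0,0],[0,0,0],[0,0,0],[0,0,0],[0,0,0],[0,0,0],[0,0,0],[0,0,0]],"hand":[0.3,0.6,0.9,1,1,1,1,1,1,1,1,1,1,1,1,1]}'; cat > chk.py <<'E'
from h import *
p,d,m=snap('wrist');X=wpts(d,m)
B=caddyR(169).inv().apply((X-[.5434,-.2095,0]).reshape(-1,3)).reshape(X.shape)  # caddy axes
for n,y0 in(('pads',91),('mid',0)):
    Y=B[...,1]*1000-y0; Xx=B[...,0]*1000; Z=B[...,2]*1000
    def st(k): q=B[k]*1000; return (k.sum(),np.median(q,0).round(2)) if k.sum()>5 else k.sum()
    print(n,'bead',st((abs(Xx-49)<5)&(abs(Y)<18)&(Z>100)),
     'lip/front',st((Xx<-48)&(Xx>-56)&(abs(Y)<25)&(Z>38)&(Z<60)))
    for nm,a,b in(('floor back',20,40),('floor mid',3,18),('ramp -15',-20,-10),('ramp -35',-40,-30)):
        print('   ',nm,st((Xx>a)&(Xx<b)&(abs(Y)<25)&(Z<45)&(Z>0)))
    k=(abs(Xx-49)<12)&(abs(Y)<30)&(Z>103); print('   tab rect',cv2.minAreaRect((B[k][:,:2]*1000).astype(np.float32)) if k.sum() else 0)
E
python3 chk.py; python3 - <<'E'
from h import *
w=np.load('w1.npz')
E
```

```text
time: 24.75
eef_pos: [0.4777, -0.2883, 0.2023]
orientation: [179.9, 0.1, 78.8]
ft_force: [-0.3, -0.7, -1.5]
finger_gap: 0.998
pads bead (np.int64(3108), array([ 49.03,  79.45, 287.93])) lip/front (np.int64(459), array([-52.37,  89.78,  45.64]))
    floor back (np.int64(740), array([29.76, 89.23,  6.92]))
    floor mid (np.int64(582), array([10.55, 89.86,  6.9 ]))
    ramp -15 (np.int64(460), array([-14.95,  90.4 ,  17.81]))
    ramp -35 (np.int64(503), array([-34.95,  90.32,  32.91]))
   tab rect ((49.049888610839844, 89.9336929321289), (43.622161865234375, 23.99193000793457), 89.86177825927734)
mid bead (np.int64(2564), array([ 49.29,  16.02, 344.45])) lip/front (np.int64(528), array([-52.52,  -0.5 ,  45.75]))
    floor back (np.int64(782), array([29.39,  0.73,  6.68]))
    floor mid (np.int64(638), array([10.85,  0.32,  6.65]))
    ramp -15 (np.int64(503), array([-15.15,   0.06,  17.98]))
    ramp -35 (np.int64(543), array([-35.08,  -0.19,  33.  ]))
   tab rect ((48.86235809326172, -0.1265583038330078), (43.29325866699219, 13.568684577941895), 89.92192077636719)
```

Before pressing, the bin's floor reads 6.9 mm and its ramp and lip match the untouched neighbour within 0.3 mm. So it is practically home, in the right place and level. I'll press it with shut fingers on the ramp foot, with the jaw axis turned across the bin so the gripper's body clears the tab.

```bash
python3 - <<'E'
from h import *
print(*delta([.5339,-.3003,.2],R.from_euler('xyz',[180,0,169],degrees=True)))
E
python3 -m handwheel '{"slide":[[0,0.5,0],[0,1.2,0],[0,2,0],[0,2.8,0],[0,3.6,0],[0,4.4,0],[0,5,0],[-0.1,5.5,0],[-0.1,5.7,0],[-0.1,5.7,0],[-0.1,5.7,0],[-0.1,5.7,0],[-0.1,5.7,0],[-0.1,5.7,0],[-0.1,5.7,0],[-0.1,5.7,0],[-0.1,5.7,0],[-0.1,5.7,0]],"turn":[[0,0,-2],[0,0,-7],[0,0,-13],[0,0,-19],[0,0,-25],[0,0,-31],[0,0,-37],[0,0,-43],[0,0,-49],[0,0,-55],[0,0,-61],[0,0,-67],[0,0,-73],[0,0,-79],[0,0,-85],[0,0,-89],[0,0,-90],[0,0,-90]],"hand":[0.8,0.6,0.4,0.2,0,0,0,0,0,0,0,0,0,0,0,0,0,0]}'
python3 - <<'E'
from h import *
print(*delta([.5339,-.3003,.032],R.from_euler('xyz',[180,0,169],degrees=True)))
E
```

```text
[-0.12  5.8   0.15] [-1.000e-02  4.000e-02 -9.016e+01]
time: 26.3
eef_pos: [0.5327, -0.2998, 0.2009]
orientation: [-180.0, -0.1, 168.8]
ft_force: [-0.4, 0.1, 0.3]
finger_gap: 0.003
[-0.15 -0.03 16.89] [-0.01 -0.06 -0.21]
```

```bash
python3 -m handwheel '{"slide":[[-0.1,0,1],[-0.1,0,3],[-0.1,0,5.5],[-0.1,0,8],[-0.1,0,10.5],[-0.1,0,13],[-0.1,0,15],[-0.1,0,16.3],[-0.1,0,16.6],[-0.1,0,16.6]],"turn":[[0,0,0],[0,0,0],[0,0,0],[0,0,0],[0,0,0],[0,0,0],[0,0,0],[0,0,0],[0,0,0],[0,0,0]],"hand":[0,0,0,0,0,0,0,0,0,0]}'
python3 -m handwheel '{"slide":[[0,0,0.1],[0,0,0.2],[0,0,0.3],[0,0,0.4],[0,0,0.5],[0,0,0.6],[0,0,0.6]],"turn":[[0,0,0],[0,0,0],[0,0,0],[0,0,0],[0,0,0],[0,0,0],[0,0,0]],"hand":[0,0,0,0,0,0,0]}'
```

```text
time: 27.13
eef_pos: [0.5331, -0.2996, 0.0343]
orientation: [180.0, -0.1, 168.8]
ft_force: [-0.3, 0.1, 1.4]
finger_gap: -0.001
time: 27.72
eef_pos: [0.5345, -0.3006, 0.0302]
orientation: [-179.9, 0.1, 168.8]
ft_force: [0.2, 1.3, -0.6]
finger_gap: 0.001
```

```bash
python3 -m handwheel '{"slide":[[0,0,0.1],[0,0,0.2],[0,0,0.3],[0,0,0.4],[0,0,0.5],[0,0,0.5]],"turn":[[0,0,0],[0,0,0],[0,0,0],[0,0,0],[0,0,0],[0,0,0]],"hand":[0,0,0,0,0,0]}'
python3 -m handwheel '{"slide":[[0,0,0.1],[0,0,0.2],[0,0,0.2]],"turn":[[0,0,0],[0,0,0],[0,0,0]],"hand":[0,0,0]}'
```

```text
time: 28.22
eef_pos: [0.5343, -0.3005, 0.025]
orientation: [-179.9, 0.0, 168.8]
ft_force: [-0.8, -0.7, 0.1]
finger_gap: -0.002
time: 28.47
eef_pos: [0.5344, -0.3005, 0.023]
orientation: [-179.9, 0.1, 168.8]
ft_force: [-0.1, -0.2, 0.8]
finger_gap: 0.001
```

```bash
python3 -m handwheel '{"slide":[[0,0,0.1],[0,0,0.2],[0,0,0.3],[0,0,0.3]],"turn":[[0,0,0],[0,0,0],[0,0,0],[0,0,0]],"hand":[0,0,0,0]}'
python3 -m handwheel '{"slide":[[0,0,0.1],[0,0,0.2],[0,0,0.2]],"turn":[[0,0,0],[0,0,0],[0,0,0]],"hand":[0,0,0]}'
```

```text
time: 28.8
eef_pos: [0.5344, -0.3005, 0.02]
orientation: [-179.9, 0.1, 168.8]
ft_force: [-0.3, 0.7, -1.1]
finger_gap: -0.002
time: 29.05
eef_pos: [0.5346, -0.3007, 0.019]
orientation: [-179.9, 0.1, 168.8]
ft_force: [-1.5, 0.9, 4.9]
finger_gap: -0.001
```

```bash
python3 -m handwheel '{"slide":[[0,0,0.1],[0,0,0.2],[0,0,0.2]],"turn":[[0,0,0],[0,0,0],[0,0,0]],"hand":[0,0,0]}'
```

```text
time: 29.3
eef_pos: [0.5347, -0.3008, 0.0188]
orientation: [-179.9, 0.1, 168.9]
ft_force: [-4.9, 3.4, 16.4]
finger_gap: -0.004
```

Firm stop: the force rose to 16 N with only 0.2 mm of travel. One more millimetre of press, then I'll lift off.

```bash
python3 -m handwheel '{"slide":[[0,0,0.1],[0,0,0.1],[0,0,0.1]],"turn":[[0,0,0],[0,0,0],[0,0,0]],"hand":[0,0,0]}'
python3 -m handwheel '{"slide":[[0,0,-0.3],[0,0,-1],[0,0,-3],[0,0,-5],[0,0,-8],[0,0,-11],[0,0,-14],[0,0,-16],[0,-4,-17.5],[0,-7,-18],[0,-10,-18],[0,-10,-18],[0,-10,-18]],"turn":[[0,0,0],[0,0,0],[0,0,0],[0,0,0],[0,0,0],[0,0,0],[0,0,0],[0,0,0],[0,0,0],[0,0,0],[0,0,0],[0,0,0],[0,0,0]],"hand":[0,0,0,0,0,0,0,0,0,0,0,0,0]}'
python3 - <<'E'
from h import *
q,e,n=snap('scene');np.savez('scene1.npz',p=q,d=e,X=pts(e,n));t,e,n=snap('top');np.savez('top1.npz',p=t,d=e,X=pts(e,n))
w,_,_=snap('wrist')
cv2.imwrite('pics/end.png',np.hstack([cv2.resize(w[:,100:550],(400,356)),cv2.resize(q[100:290,180:394],(400,356))])[...,::-1])
X0,X1=np.load('top0.npz')['X'],np.load('top1.npz')['X']
p0=np.load('top0.npz')['p'].astype(int);D=(np.abs(p0-t.astype(int)).max(2)>40).astype(np.uint8)
n,l,st,c=cv2.connectedComponentsWithStats(D)
print([tuple(s) for s in st[1:] if s[4]>15])
E
python3 chk.py
```

```text
time: 29.55
eef_pos: [0.5348, -0.3008, 0.0187]
orientation: [-179.9, 0.2, 168.9]
ft_force: [-6.8, 4.9, 21.1]
finger_gap: -0.001
time: 30.63
eef_pos: [0.5145, -0.4001, 0.195]
orientation: [-179.9, 0.1, 168.7]
ft_force: [0.5, -0.0, 0.7]
finger_gap: 0.002
[(np.int32(398), np.int32(141), np.int32(217), np.int32(192), np.int32(9982)), (np.int32(204), np.int32(178), np.int32(34), np.int32(37), np.int32(740)), (np.int32(580), np.int32(183), np.int32(40), np.int32(52), np.int32(1175)), (np.int32(571), np.int32(188), np.int32(64), np.int32(72), np.int32(1257)), (np.int32(549), np.int32(211), np.int32(7), np.int32(5), np.int32(19)), (np.int32(384), np.int32(213), np.int32(25), np.int32(14), np.int32(269)), (np.int32(560), np.int32(219), np.int32(8), np.int32(14), np.int32(56)), (np.int32(495), np.int32(232), np.int32(74), np.int32(104), np.int32(1530)), (np.int32(335), np.int32(288), np.int32(70), np.int32(35), np.int32(753)), (np.int32(240), np.int32(304), np.int32(79), np.int32(40), np.int32(1077)), (np.int32(464), np.int32(320), np.int32(176), np.int32(80), np.int32(7409)), (np.int32(320), 
[... 986 characters left out ...]
 (np.int64(443), array([-15.13,  91.87,  17.49]))
    ramp -35 (np.int64(489), array([-35.03,  91.94,  32.8 ]))
   tab rect ((48.16205596923828, 91.4179916381836), (44.536190032958984, 13.892773628234863), 89.85137176513672)
mid bead (np.int64(323), array([ 49.05,   0.92, 108.76])) lip/front (np.int64(356), array([-52.71,   0.85,  46.1 ]))
    floor back (np.int64(363), array([29.85, -8.09,  6.7 ]))
    floor mid (np.int64(273), array([10.8 , -8.36,  6.78]))
    ramp -15 (np.int64(269), array([-15.39,  -5.63,  18.16]))
    ramp -35 (np.int64(348), array([-35.38,   0.73,  33.39]))
   tab rect ((48.93621826171875, 0.23807144165039062), (45.1389045715332, 13.785978317260742), 89.97111511230469)
```

View pics/end.png

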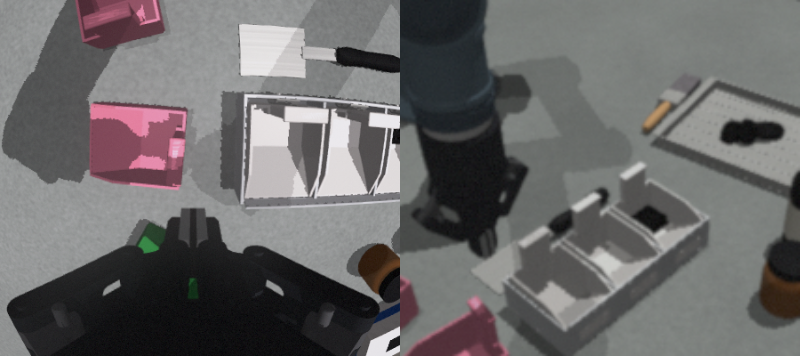

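The bin's tab bead is at 108.8 mm (neighbour 108.8) and its floor at 6.7 mm back and middle (neighbour 6.7), so it is home and level. The caddy and bystanders haven't moved, the three pads are in the tray at (750,130) in the right half, and the gripper is free in the air. I'm handing in.

```bash
python3 -c "
from bench import *
s=get_state();print(s['time'],abs(s['qvel']).max(),s['ft_force']);print(hand_in())"
```

```text
30.8333 0.24179922726243422 [-1.3213951   0.51591713 -1.41062113]
the job is handed in; nothing more can be done
None
```

I emptied the pads bin into the curing tray and put it back in its pocket, fully home and level. The job was handed in at 30.8 s of the 58 s allowed.

- **Lift:** I gripped the end bin by its tab, lifted it straight up and carried it over the other bins to the tray.
- **Pour:** I tipped the bin slowly to about 75°, with the lip about 3 cm above the bench. All three pads slid out onto the tray floor, and the camera views show nothing of the robot touching them. My first pour direction ran the elbow to its joint limit, so I levelled the bin partway with the pads still inside and poured sideways instead.
- **Return:** I lowered the bin back into its pocket and let go. I then pressed the ramp with shut fingers to a firm stop; the highest force I read was about 21 N.

**Last checks:**
- **Bin seating:** the bin's floor measures 6.7 mm at middle and back, and its tab top 108.8 mm, the same as the untouched middle bin. The ramp and lip are within about 0.7 mm of the middle bin's.
- **Surroundings:** the caddy, the other two bins and the bystanders in view looked unmoved. The change map of the top camera was cluttered by the arm, so that check was mostly by eye.
- **Disagreement:** pushing past the spring leaf on the way down showed almost no force in my readings, where 10–14 N was expected. I took those readings only at the end of each short move, so the peak may have fallen between them.

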